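# Change over the bobbin trays

## Robot

A 6-joint arm with a two-finger parallel gripper is mounted at the origin on the work surface. World frame = base frame: x ahead of the robot, y to its left, z up, the work surface at z = 0. Lengths are in m, angles in degrees, forces in N, time in s.
With the tool pointing down it reaches from about 0.35 to 0.775 m from the base axis. Payload 7.3 kg.
Tool frame: the origin (TCP) lies between the finger pads; the fingertips stand 22 mm ahead of it and the grasp point (between the pads) lies 3 mm ahead of it; z points along the fingers, y is the direction in which the jaws open and shut (so a half turn about z gives the same grasp; the last joint's range is limited). The gripper opens to 92 mm and grips with 3 to 60 N. Pads are 19 mm wide; open, the fingers measure 130 mm over their backs; the gripper's body (75 mm by 190 mm) begins 47 mm behind the grasp point.
Start: joints at [64.114, 19.595, 87.324, -0, 73.075, -8.365], TCP at [0.158, 0.501, 0.249] pointing down, gripper open.
Joint ranges: [-145.02, 145.02], [-44.19, 115.74], [2.07, 154.8], [-57.11, 237.11], [16.16, 152.29], [-177.93, 177.93]. Speed limits (degrees/s): [147.25, 147.25, 180, 180, 180, 180].

## Interface

Orientations are given as [roll, pitch, yaw] about the fixed x, y, z axes, in that order (R = Rz(yaw) Ry(pitch) Rx(roll)).
In Python, from rig import env gives the robot as it stands. The module is installed in compiled form; this text tells all that it offers.
- The arm moves only by the tool drive_tool, never from a script. Its argument "steps" is a list that holds one entry, the list of rows, each a list of 7 numbers: the shift along the tool's x, y, z in cm, then the turn, a rotation vector about the tool's x, y, z in rad, then the finger opening in cm, from 0 to 9.18. In form: [[[tx, ty, tz, ax, ay, az, claw], ...]]. A call has exactly 10 rows; each row is the pose to reach, as a shift and turn from the pose measured when the call began, along the tool's axes at that moment; what a row does not reach only later rows make up. A row lasts 1/8 s, in which the tool goes at most 62.5 mm and 10.7 degrees, less where a joint would pass 70% of its speed; a pose out of reach is approached as far as the arm can. A call with a gripper value outside its range is refused whole. The fingers move at their own pace and stop on an object; the grip force is fixed at half the most. Time passes only in rows, so rows that repeat a pose let the fingers close, or fill a call up. It gives the time, the measured TCP pose, the force and the opening at its end, in the units of the state.
- env.sense(): the state, without advancing time (a new reading comes with each control period).
- env.get_image(name): name is "scene" or "top" or "wrist"; returns a dict with "image" (400x640x3 uint8, blue, green, red), "intrinsics" (3x3 intrinsics, pixels), "view" (4x4, takes a point from world to camera coordinates); the wrist camera has in their place "hand_eye" (4x4, takes a point from camera to tool coordinates, whose origin is the TCP and whose axes are the flange's). Camera axes: x right, y up, looking along -z (the intrinsics and any distortion apply to the point x, -y, -z); pixel columns grow to the right and rows downward; lengths in m; the calibration is good to about 2 mm. A picture is of the moment at which its call begins: read the wrist's pose just before it. There is no depth.
- env.finish_job(): hands the job in, once; it reports no verdict.
Trained networks look in a picture, given as the dict that the camera call returned (one of the last four; its "shot" number tells which), for a name from the list of things; names that differ only in an ending like _2 or _b are one class to them, and where a whole thing is asked for, a point or a joint stands for the part that bears it (a point fixed in the world has none). Each returns a list of dicts, best first, with "p" (0 to 1); they miss things now and then, are a little off and sometimes report something else, mostly with a low value. They report only what shows in the picture. A call takes as long as a camera call.
- env.spot_in(picture, label): "location" ([column, row] as shares, 0 to 1, of the picture: columns of its width, rows of its height, amid what is visible of it).
- env.tip_of(picture, label): "location" ([column, row] as shares, 0 to 1, of the picture: columns of its width, rows of its height: a listed point, or the origin of a listed thing).
The state is a dict: "clock": time; "joints": joint angles; "qd": joint speeds; "joint_torque": joint torques, N m; "tcp_pos": TCP position; "eef_rot": TCP orientation; "contact_force": force on the tool from outside, world axes, zero at the start; "moment": the same for the moment, N m; "grip_width": opening from 0.0 (shut) to 1.0 (fully open).
Only numpy, scipy, OpenCV 4.12 (cv2) and the standard library are available. Lean on these libraries where they do the work, as an engineer would, in place of code of your own. Each camera call takes 0.05 s, during which the arm holds its last target. There are 200 camera calls.

## Task

First push the empty blue tray fully home into its case. Then hook a fingertip behind the lip of the red tray and draw it all the way out to its stop, without squeezing a lip between the fingers and so smoothly that the red bobbins stay standing in the tray. Pick nothing up, keep the yellow tray shut, leave everything else standing where it is, and finish clear of it all.

Things in the scene. Friction and masses are not known exactly. Their poses are not given: they have to be found in the camera images.
- red_lip (a point): Middle of the red tray lip's top edge, on its back surface, 54 mm above the table. Axes ride with the tray: x into the case (out is -x), y along the lip, z up. Lip: upright board 112 mm in y, back at x = 0, front at x = -12 mm. Behind it a pocket, x = 0 to 46 mm, open at its ends; floor 32 mm below this point (22 mm above the table); a cross wall 16 mm tall ends it.
- red_tray (a joint): Slide of the red tray in m: 0 = fully home, 0.10 = fully out at its hard stop, growing as it comes out. It stays where it is left; moving it takes about 2.5 N (more when fast: 6 N per m/s). The tray runs level and cannot be lifted. Starts home or up to 8 mm out. It carries three loose bobbins.
- blue_lip (a point): Middle of the blue tray lip's top edge, on its back surface, 54 mm above the table. Axes ride with the tray: x into the case (out is -x), y along the lip, z up. Lip: upright board 112 mm in y, back at x = 0, front at x = -12 mm. Behind it a pocket, x = 0 to 46 mm, open at its ends; floor 32 mm below this point (22 mm above the table); a cross wall 16 mm tall ends it.
- blue_tray (a joint): Slide of the blue tray in m: 0 = fully home, 0.10 = fully out at its hard stop, growing as it comes out. It stays where it is left; moving it takes about 2.5 N (more when fast: 6 N per m/s). The tray runs level and cannot be lifted. Starts 60 to 95 mm out; empty.
- yellow_lip (a point): Middle of the yellow tray lip's top edge, on its back surface, 54 mm above the table. Axes ride with the tray: x into the case (out is -x), y along the lip, z up. Lip: upright board 112 mm in y, back at x = 0, front at x = -12 mm. Behind it a pocket, x = 0 to 46 mm, open at its ends; floor 32 mm below this point (22 mm above the table); a cross wall 16 mm tall ends it.
- yellow_tray (a joint): Slide of the yellow tray in m: 0 = fully home, 0.10 = fully out at its hard stop, growing as it comes out. It stays where it is left; moving it takes about 2.5 N (more when fast: 6 N per m/s). The tray runs level and cannot be lifted. Starts home; is to stay shut.
- red_floor (a point): Middle of the red tray's bobbin compartment (148 mm in x by 104 mm in y inside), on its floor, 22 mm above the table; 124 mm behind the lip's back surface. Same axes as red_lip.
- board: Fixed plywood base board, 380 x 580 x 12 mm, with the three parallel cases side by side, 185 mm apart, mouths facing -x. Each case: 130 mm wide, 180 mm deep, clear top 62 mm above the table; with its tray home the mouth is 46 mm behind the lip's back surface. Trays slide out over the board's front part. Origin: underside, 170 mm behind its front edge; x points into the cases.
- bobbin0: Loose wooden bobbin wound in red, 28 mm diameter, 30 mm tall, about 30 g, standing in the red tray under the case's clear top. Origin: centre of its underside (22 mm above the table), z along its axis.
- bobbin1: Loose wooden bobbin wound in red, 28 mm diameter, 30 mm tall, about 30 g, standing in the red tray under the case's clear top. Origin: centre of its underside (22 mm above the table), z along its axis.
- bobbin2: Loose wooden bobbin wound in red, 28 mm diameter, 30 mm tall, about 30 g, standing in the red tray under the case's clear top. Origin: centre of its underside (22 mm above the table), z along its axis.
- cone_green: Green thread cone, 28 mm foot, 48 mm tall, loose, standing on the board's front part midway between two tray lanes. Bystander; origin: centre of its underside.
- cone_orange: Orange thread cone, 28 mm foot, 48 mm tall, loose, standing on the board's front part midway between the other two tray lanes. Bystander; origin: centre of its underside.
- clay_jug: Clay mug-shaped jug, 90 mm across, 120 mm tall, at the left of the table. Bystander; origin: centre of its underside.
- bottle: Green bottle, 70 mm across, 260 mm tall, at the right of the table. Bystander; origin: centre of its underside.
- tin_bowl: Metal bowl, 120 mm across, 50 mm tall, at the near right of the table. Bystander; origin: centre of its underside.
- candle: White candle, 36 mm across, 110 mm tall, at the left of the table. Bystander; origin: centre of its underside.

How it is judged:
By the outcome, as a careful person would: the job done as asked, in the order asked, and still so for the second after the job is handed in, with the robot touching nothing.
It also fails if it takes over 42 s, if anything falls off the work surface, if the arm or the gripper's body presses on something with over 40 N, if the wrist force passes 120 N, or if a joint passes its speed limit or range.

## Working session

There is one attempt and no reset: what is moved stays moved. The work goes in short steps, Python scripts to look and compute and a tool call to move; the robot and the scene stay as the last step left them, time stands still between calls to the robot, and variables do not carry over. Pictures are saved under pics/ and viewed, about 8 in all and at most 12, crops included, and the job is handed in when it is done.

Besides the shell and the picture viewer there is one more tool, called after "Call:" in YAML: its name, and indented under it one key for each argument. drive_tool: Moves the arm, as the interface text tells. Its arguments: {"type":"object","properties":{"steps":{"type":"array","items":{"type":"array","items":{"type":"array","items":{"type":"number"}}}}},"required":["steps"]}

```bash
mkdir -p pics; cat > h.py <<'E'
import numpy as np, cv2
from scipy.optimize import least_squares
from scipy.spatial.transform import Rotation as R
from rig import env
def proj(P,K,V):
    c=V[:3,:3]@P+V[:3,3]; u=K@np.array([c[0],-c[1],-c[2]]); return u[:2]/u[2]
def shot(name):
    s=env.sense(); p=env.get_image(name)
    if name=="wrist":
        T=np.eye(4);T[:3,:3]=R.from_euler('xyz',s['eef_rot'],degrees=True).as_matrix();T[:3,3]=s['tcp_pos']
        V=np.linalg.inv(T@np.array(p['hand_eye']))
    else: V=np.array(p['view'])
    return p,np.array(p['intrinsics']),V
def tri(obs):
    f=lambda P:np.concatenate([proj(P,K,V)-uv for uv,K,V in obs])
    r=least_squares(f,[.55,0,.05]); return r.x,np.abs(r.fun).max()
def onz(uv,K,V,z):
    f=lambda q:proj(np.array([q[0],q[1],z]),K,V)-uv
    return least_squares(f,[.55,0]).x
E
cat > a.py <<'E'
from h import *
s=env.sense();print(s['clock'],s['tcp_pos'],s['eef_rot'],s['contact_force'],s['grip_width'])
v={n:shot(n) for n in("scene","top")}
print([k for k in v['top'][0]])
for n in v: cv2.imwrite(f"pics/{n}0.png",v[n][0]['image'])
for l in "red_lip blue_lip yellow_lip red_floor board bobbin0 cone_green cone_orange clay_jug bottle tin_bowl candle".split():
    o=[]
    for n,(p,K,V) in v.items():
        r=env.tip_of(p,l)
        for q in r[:3]: print(l,n,np.round(np.array(q['location'])*[640,400],1),round(q['p'],2),np.round(onz(np.array(q['location'])*[640,400],K,V,.054 if 'lip' in l else .012 if 'cone' in l else .022 if l[:3] in('bob','red') else 0),3))
        if r:o.append((np.array(r[0]['location'])*[640,400],K,V))
    if len(o)==2: x,e=tri(o);print('   ',l,x.round(4),e.round(1))
E
python3 a.py
```

```text
0.0 [0.15785338 0.50031129 0.24804081] [-1.79911317e+02 -1.33446610e-02  1.62479647e+02] [-0.71984231  0.32958412  0.43202318] 0.9951554745256913
['image', 'intrinsics', 'view', 'shot']
red_lip scene [319.9 211.5] 0.82 [0.598 0.019]
red_lip scene [459.8 294. ] 0.42 [0.551 0.448]
red_lip top [307.6 191.8] 0.67 [0.603 0.024]
    red_lip [0.6017 0.0234 0.0603] 0.2
blue_lip scene [392.1 223.7] 0.62 [0.493 0.192]
blue_lip top [251.9 225.4] 0.93 [0.494 0.191]
    blue_lip [0.4932 0.1913 0.0539] 0.2
yellow_lip scene [267.8 186.2] 0.56 [ 0.634 -0.157]
yellow_lip top [365.4 185.5] 0.96 [ 0.627 -0.155]
    yellow_lip [ 0.6302 -0.1576  0.0494] 0.8
red_floor top [460.2 213.1] 0.16 [ 0.553 -0.457]
board top [307.9 188.6] 0.73 [0.625 0.025]
cone_green scene [360.9 226.2] 0.47 [0.532 0.116]
cone_green top [281.2 217.7] 0.41 [0.526 0.106]
    cone_green [0.5263 0.1094 0.0012] 0.8
cone_orange scene [309.4 190.8] 0.59 [ 0.537 -0.083]
cone_orange top [341.  215.4] 0.4 [ 0.538 -0.082]
cone_orange top [168.2 253.7] 0.28 [0.405 0.451]
    cone_orange [ 0.5378 -0.0821  0.0138] 0.0
clay_jug scene [487.5 269.8] 0.73 [0.403 0.45 ]
clay_jug top [170.4 255.8] 0.95 [0.4   0.448]
    clay_jug [ 0.3997  0.4496 -0.0044] 0.1
bottle scene [220.3 140.2] 0.59 [ 0.573 -0.463]
bottle top [461.5 210. ] 0.79 [ 0.567 -0.468]
    bottle [ 0.5683 -0.47   -0.0074] 0.1
tin_bowl scene [253.2 113.9] 0.55 [ 0.408 -0.485]
tin_bowl top [469.7 257.6] 0.86 [ 0.416 -0.488]
    tin_bowl [ 0.4136 -0.4832  0.0058] 1.1
candle scene [459.6 297.4] 0.88 [0.525 0.444]
candle top [176.  216.4] 0.59 [0.524 0.442]
candle top [461.8 208.8] 0.52 [ 0.571 -0.469]
    candle [ 0.524   0.4431 -0.0021] 0.3
```

View pics/top0.png

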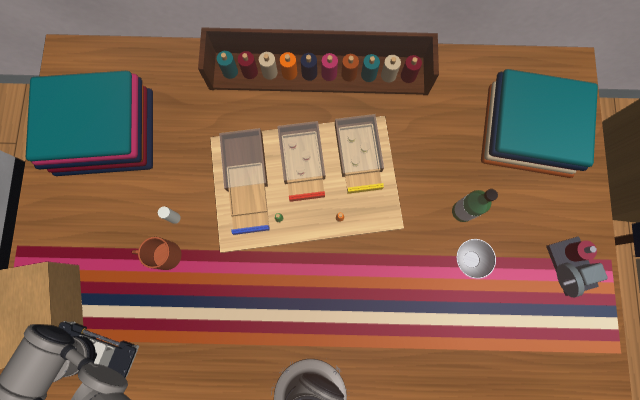

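View pics/scene0.png

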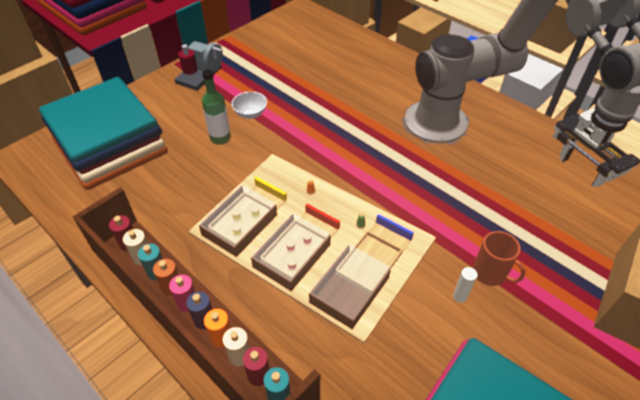

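The top view shows the blue lip well out (~250,230), with red (~307,196) and yellow (~365,188) near home. The green cone is at (279,217), the orange one at (340,216), and the board is turned by about 8°. Next I'll get the yaw from the board corners.

```bash
cat > b.py <<'E'
from h import *
p,K,V=shot("top");im=p['image']
c=np.array([[211,137],[385,116],[403,229],[220,251.]])
P=np.array([onz(u,K,V,.012) for u in c]);print(P.round(3))
for a,b in((1,0),(2,3)): d=P[b]-P[a];print('yaw',np.degrees(np.arctan2(-d[0],d[1])),np.linalg.norm(d))
for a,b in((3,0),(2,1)): d=P[b]-P[a];print('yaw',np.degrees(np.arctan2(d[1],d[0])),np.linalg.norm(d))
hsv=cv2.cvtColor(im,cv2.COLOR_BGR2HSV).astype(int)
for n,h,(x,y) in(("blue",113,(251,230)),("red",0,(307,196)),("yellow",28,(365,188))):
    w=hsv[y-12:y+12,x-26:x+26]; dh=np.abs((w[...,0]-h+90)%180-90)
    m=((dh<7)&(w[...,1]>150)&(w[...,2]>90)).astype(np.uint8)
    yy,xx=np.nonzero(m); Q=np.array([onz(np.array([a+x-26,b+y-12]),K,V,.054) for a,b in zip(xx,yy)])
    mu=Q.mean(0); d=np.linalg.svd(Q-mu)[2][0]; d*=np.sign(d[1]); print(n,len(Q),mu.round(4),np.degrees(np.arctan2(-d[0],d[1])),np.ptp((Q-mu)@d))
E
python3 b.py
```

```text
[[ 0.788  0.347]
 [ 0.875 -0.223]
 [ 0.5   -0.278]
 [ 0.417  0.292]]
yaw 8.736874959476937 0.5764511203031798
yaw 8.24898017183333 0.5752553547689622
yaw 8.507035009068217 0.3745622253945932
yaw 8.326305426470881 0.37946740745740193
blue 77 [0.4805 0.2037] 8.284175481553905 0.1069936561144075
red 182 [0.5905 0.0276] 8.881135869520927 0.11006073820719893
yellow 202 [ 0.6202 -0.1546] 9.068327077078143 0.11172205993228948
```

```bash
cat >> h.py <<'E'
TH=8.5; xb=np.array([np.cos(np.radians(TH)),np.sin(np.radians(TH)),0]); yb=np.array([-xb[1],xb[0],0])
def rel(targets,yaw=180+TH):
    s=env.sense(); M=R.from_euler('xyz',s['eef_rot'],degrees=True)
    print('t',s['clock'],'pos',np.round(s['tcp_pos'],4),np.round(s['eef_rot'],2),'F',np.round(s['contact_force'],2),'w',round(s['grip_width'],3))
    g=R.from_euler('xyz',[180,0,yaw],degrees=True)
    for t in targets: print((M.inv().apply(np.array(t)-s['tcp_pos'])*100).round(2),(M.inv()*g).as_rotvec().round(4))
E
python3 -c "
from h import *
rel([[.447,.184,.16],[.447,.184,.055]])"
```

```text
t 1.35 pos [0.158  0.5007 0.2487] [180.     0.   162.48] F [1.09 0.15 0.66] w 1.001
[-37.09 -21.5    8.87] [ 1.000e-04  0.000e+00 -4.542e-01]
[-37.09 -21.5   19.37] [ 1.000e-04  0.000e+00 -4.542e-01]
```

Call:
drive_tool:
  steps:
    - [[-4.6,-2.7,1.1,0,0,-0.057,0],[-9.3,-5.4,2.2,0,0,-0.114,0],[-13.9,-8.1,3.3,0,0,-0.17,0],[-18.5,-10.8,4.4,0,0,-0.227,0],[-23.2,-13.4,5.5,0,0,-0.284,0],[-27.8,-16.1,6.6,0,0,-0.34,0],[-32.5,-18.8,7.8,0,0,-0.397,0],[-37.1,-21.5,8.9,0,0,-0.454,0],[-37.1,-21.5,8.9,0,0,-0.454,0],[-37.1,-21.5,8.9,0,0,-0.454,0]]

```text
clock: 2.6
tcp_pos: [0.4468, 0.1841, 0.1597]
eef_rot: [180.0, -0.0, -171.6]
contact_force: [-0.8, -0.6, 0.4]
grip_width: 0.009
```

```bash
python3 -c "
from h import *
v=shot('wrist');p,K,V=v;cv2.imwrite('pics/w1.png',p['image'])
t=shot('top')
for l in ('blue_lip','red_lip','cone_green'):
  for n,(p,K,V) in(('w',v),('t',t)):
    for q in env.tip_of(p,l)[:2]:
      u=np.array(q['location'])*[640,400];print(l,n,u.round(),round(q['p'],2),onz(u,K,V,.012 if 'c' in l[:1] else .054).round(4))
rel([[.447,.184,.055]])"
```

```text
blue_lip w [326. 256.] 0.73 [0.4903 0.2   ]
blue_lip t [369. 188.] 0.69 [ 0.6188 -0.1647]
blue_lip t [250. 227.] 0.56 [0.488  0.1946]
red_lip t [307. 193.] 0.6 [0.5995 0.0246]
red_lip t [174. 215.] 0.53 [0.5206 0.43  ]
cone_green t [280. 215.] 0.5 [0.5341 0.1103]
t 3.0 pos [0.4468 0.1845 0.1599] [ 1.7999e+02  3.0000e-02 -1.7145e+02] F [0.9  0.12 0.56] w 0.002
[-0.   -0.05 10.49] [0.0001 0.0004 0.0009]
```

View pics/w1.png

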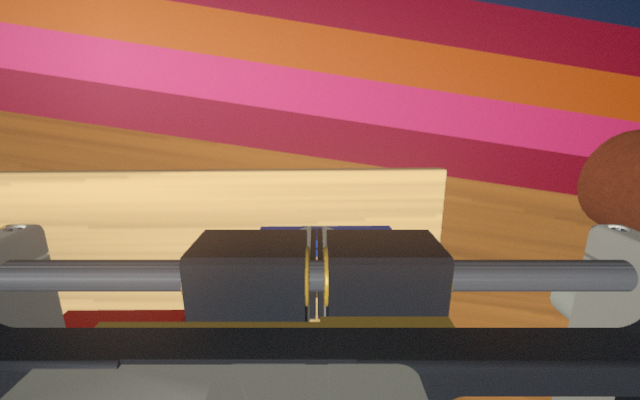

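The finger stands in front of the blue lip: the lip's front edge is at row 228, columns 260–392, against a finger centre near 317. That gives a lateral error of about 5 mm, so I'll lower and push.

Call:
drive_tool:
  steps:
    - [[0,-0.1,2.6,0,0,0,0],[0,-0.3,5.2,0,0,0,0],[0,-0.4,7.8,0,0,0,0],[0,-0.4,10.5,0,0,0,0],[-1.0,-0.4,10.5,0,0,0,0],[-2.0,-0.4,10.5,0,0,0,0],[-3.0,-0.4,10.5,0,0,0,0],[-4.0,-0.4,10.5,0,0,0,0],[-5.0,-0.4,10.5,0,0,0,0],[-6.0,-0.4,10.5,0,0,0,0]]

```text
clock: 4.25
tcp_pos: [0.5074, 0.1896, 0.0551]
eef_rot: [180.0, 0.0, -171.5]
contact_force: [-3.3, 1.1, 2.9]
grip_width: 0.006
```

Call:
drive_tool:
  steps:
    - [[-0.8,0.2,0,0,0,0,0],[-1.6,0.4,0,0,0,0,0],[-2.4,0.6,0,0,0,0,0],[-3.2,0.8,0,0,0,0,0],[-3.7,0.8,0,0,0,0,0],[-4.0,0.8,0,0,0,0,0],[-4.2,0.8,0,0,0,0,0],[-4.4,0.8,0,0,0,0,0],[-4.6,0.8,0,0,0,0,0],[-4.7,0.8,0,0,0,0,0]]

```text
clock: 5.5
tcp_pos: [0.5513, 0.2045, 0.0551]
eef_rot: [180.0, -0.2, -171.4]
contact_force: [-9.6, -1.2, 4.8]
grip_width: 0.006
```

Call:
drive_tool:
  steps:
    - [[-0.1,0,0,0,0,0,0],[-0.2,0,0,0,0,0,0],[-0.3,0,0,0,0,0,0],[-0.3,0,0,0,0,0,0],[-0.3,0,0,0,0,0,0],[-0.3,0,0,0,0,0,0],[-0.3,0,0,0,0,0,0],[-0.3,0,0,0,0,0,0],[-0.3,0,0,0,0,0,0],[-0.3,0,0,0,0,0,0]]

```text
clock: 6.75
tcp_pos: [0.5514, 0.2045, 0.0552]
eef_rot: [-180.0, -0.5, -171.4]
contact_force: [-13.2, -2.0, 8.0]
grip_width: 0.007
```

The blue tray is on its stop: the force rose with no further travel. Its computed home position also matches yellow's. Next I back off, rise and go over the red pocket.

```bash
python3 -c "
from h import *
rel([[.53,.2013,.055],[.53,.2013,.16],[.62,.0256,.16]])"
```

```text
t 6.75 pos [0.5514 0.2045 0.0552] [-179.99   -0.55 -171.42] F [-13.2   -2.02   7.96] w 0.007
[2.16 0.   0.04] [-0.0002 -0.0096  0.0015]
[  2.26  -0.   -10.46] [-0.0002 -0.0096  0.0015]
[ -4.01 -18.72 -10.52] [-0.0002 -0.0096  0.0015]
```

Call:
drive_tool:
  steps:
    - [[1.2,0,0,0,-0.0096,0.0015,0],[2.2,0,0,0,-0.0096,0.0015,0],[2.2,0,-4,0,-0.0096,0.0015,0],[2.2,0,-8,0,-0.0096,0.0015,0],[2.2,-2,-10.5,0,-0.0096,0.0015,0],[0.7,-6.5,-10.5,0,-0.0096,0.0015,0],[-0.9,-11,-10.5,0,-0.0096,0.0015,0],[-2.5,-15.5,-10.5,0,-0.0096,0.0015,0],[-4.0,-18.7,-10.5,0,-0.0096,0.0015,0],[-4.0,-18.7,-10.5,0,-0.0096,0.0015,0]]

```text
clock: 8.0
tcp_pos: [0.6213, 0.0231, 0.1599]
eef_rot: [-179.9, 0.1, -171.7]
contact_force: [-0.2, 0.6, -0.4]
grip_width: 0.004
```

```bash
python3 -c "
from h import *
W=shot('wrist');S=shot('scene');T=shot('top')
cv2.imwrite('pics/w2.png',W[0]['image']);cv2.imwrite('pics/t2.png',cv2.resize(T[0]['image'][100:265,190:430],None,fx=3,fy=3,interpolation=cv2.INTER_CUBIC))
for l in ('red_lip','blue_lip','yellow_lip'):
  for n,(p,K,V) in(('w',W),('s',S),('t',T)):
    for q in env.tip_of(p,l)[:2]:
      u=np.array(q['location'])*[640,400];print(l,n,u.round(),round(q['p'],2),onz(u,K,V,.054).round(4))
p,K,V=W
for P in ([.599,.0226,.054],[.619,.0256,.022]): print(proj(np.array(P),K,V).round())
rel([[.62,.0256,.16],[.62,.0256,.052]])"
```

```text
red_lip w [327. 173.] 0.64 [0.6001 0.0292]
red_lip s [320. 212.] 0.58 [0.5999 0.0221]
blue_lip w [582. 174.] 0.58 [0.5741 0.2139]
blue_lip w [207.  63.] 0.51 [ 0.5374 -0.0619]
blue_lip s [376. 243.] 0.61 [0.5743 0.2027]
blue_lip t [252. 200.] 0.75 [0.5735 0.1957]
yellow_lip w [ 77. 178.] 0.8 [ 0.6307 -0.1519]
yellow_lip s [268. 185.] 0.71 [ 0.6299 -0.1597]
yellow_lip t [366. 189.] 0.81 [ 0.6157 -0.1569]
[318. 170.]
[318. 186.]
t 8.6 pos [0.6198 0.0261 0.1599] [-1.7999e+02  1.0000e-02 -1.7147e+02] F [-0.22 -0.28  0.64] w 0.007
[-0.01 -0.05 -0.01] [-0.0002  0.0002  0.0005]
[-1.000e-02 -5.000e-02  1.079e+01] [-0.0002  0.0002  0.0005]
```

View pics/w2.png

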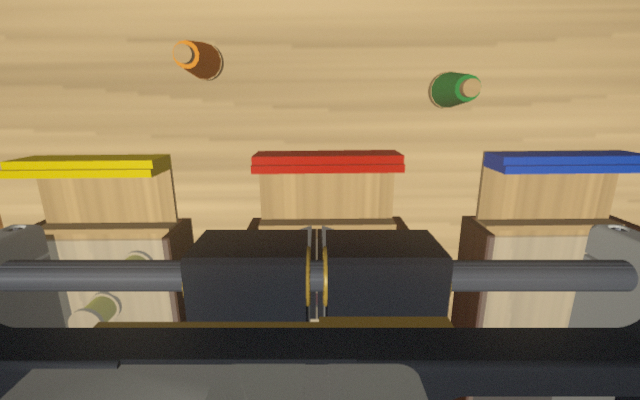

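View pics/t2.png

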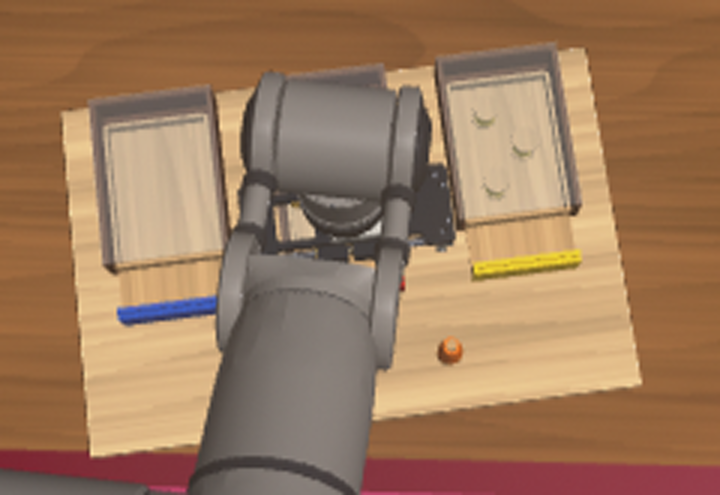

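The wrist view shows the red lip's back edge at about row 172 and the case mouth at about row 218. The pocket is open between them and the fingers sit right over it. All three lips are in line, so blue is home. Lowering now.

Call:
drive_tool:
  steps:
    - [[-0.2,0.4,2,0,0,0,0],[-0.3,0.4,4,0,0,0,0],[-0.3,0.4,6,0,0,0,0],[-0.3,0.4,7.5,0,0,0,0],[-0.3,0.4,9,0,0,0,0],[-0.3,0.4,10,0,0,0,0],[-0.3,0.4,10.7,0,0,0,0],[-0.1,0.4,10.7,0,0,0,0],[0.1,0.4,10.7,0,0,0,0],[0.3,0.4,10.7,0,0,0,0]]

```text
clock: 9.85
tcp_pos: [0.6164, 0.0295, 0.0535]
eef_rot: [-180.0, 0.1, -171.5]
contact_force: [-0.1, -0.2, -0.8]
grip_width: 0.006
```

Call:
drive_tool:
  steps:
    - [[0.1,0,0,0,0,0,0],[0.25,0,0,0,0,0,0],[0.4,0,0,0,0,0,0],[0.55,0,0,0,0,0,0],[0.7,0,0,0,0,0,0],[0.85,0,0,0,0,0,0],[1.0,0,0,0,0,0,0],[1.2,0,0,0,0,0,0],[1.4,0,0,0,0,0,0],[1.6,0,0,0,0,0,0]]

```text
clock: 11.1
tcp_pos: [0.6005, 0.0271, 0.0535]
eef_rot: [-180.0, 0.1, -171.5]
contact_force: [2.5, 0.4, -1.4]
grip_width: 0.007
```

Call:
drive_tool:
  steps:
    - [[0.2,0,0,0,0,0,0],[0.4,0,0,0,0,0,0],[0.6,0,0,0,0,0,0],[0.85,0,0,0,0,0,0],[1.1,0,0,0,0,0,0],[1.35,0,0,0,0,0,0],[1.6,0,0,0,0,0,0],[1.85,0,0,0,0,0,0],[2.1,0,0,0,0,0,0],[2.3,0,0,0,0,0,0]]

```text
clock: 12.35
tcp_pos: [0.5776, 0.0235, 0.0535]
eef_rot: [-180.0, 0.1, -171.5]
contact_force: [3.2, -1.4, -1.1]
grip_width: 0.004
```

Call:
drive_tool:
  steps:
    - [[0.2,0,0,0,0,0,0],[0.4,0,0,0,0,0,0],[0.65,0,0,0,0,0,0],[0.9,0,0,0,0,0,0],[1.15,0,0,0,0,0,0],[1.4,0,0,0,0,0,0],[1.65,0,0,0,0,0,0],[1.9,0,0,0,0,0,0],[2.15,0,0,0,0,0,0],[2.35,0,0,0,0,0,0]]

```text
clock: 13.6
tcp_pos: [0.5542, 0.02, 0.0535]
eef_rot: [-180.0, 0.1, -171.5]
contact_force: [2.9, -1.4, -0.3]
grip_width: 0.007
```

Call:
drive_tool:
  steps:
    - [[0.2,0,0,0,0,0,0],[0.4,0,0,0,0,0,0],[0.65,0,0,0,0,0,0],[0.9,0,0,0,0,0,0],[1.15,0,0,0,0,0,0],[1.4,0,0,0,0,0,0],[1.65,0,0,0,0,0,0],[1.9,0,0,0,0,0,0],[2.15,0,0,0,0,0,0],[2.35,0,0,0,0,0,0]]

```text
clock: 14.85
tcp_pos: [0.5309, 0.0165, 0.0535]
eef_rot: [-180.0, 0.1, -171.5]
contact_force: [2.9, -2.4, 0.1]
grip_width: 0.004
```

Call:
drive_tool:
  steps:
    - [[0.2,0,0,0,0,0,0],[0.4,0,0,0,0,0,0],[0.55,0,0,0,0,0,0],[0.7,0,0,0,0,0,0],[0.85,0,0,0,0,0,0],[1.0,0,0,0,0,0,0],[1.1,0,0,0,0,0,0],[1.2,0,0,0,0,0,0],[1.3,0,0,0,0,0,0],[1.4,0,0,0,0,0,0]]

```text
clock: 16.1
tcp_pos: [0.517, 0.0144, 0.0535]
eef_rot: [-180.0, 0.1, -171.5]
contact_force: [3.0, -3.1, 0.0]
grip_width: 0.005
```

Call:
drive_tool:
  steps:
    - [[0.08,0,0,0,0,0,0],[0.16,0,0,0,0,0,0],[0.24,0,0,0,0,0,0],[0.32,0,0,0,0,0,0],[0.4,0,0,0,0,0,0],[0.48,0,0,0,0,0,0],[0.56,0,0,0,0,0,0],[0.64,0,0,0,0,0,0],[0.72,0,0,0,0,0,0],[0.8,0,0,0,0,0,0]]

```text
clock: 17.35
tcp_pos: [0.5138, 0.0139, 0.0538]
eef_rot: [-179.9, 0.7, -171.5]
contact_force: [21.0, 5.0, -15.6]
grip_width: 0.002
```

Stop reached: the force rose to 21 N and travel ended where predicted. Now I ease off the lip inside the pocket, rise and retreat.

Call:
drive_tool:
  steps:
    - [[-0.3,0,0,0,0,0,0],[-0.8,0,0,0,0,0,0],[-1.2,0,0,0,0,0,0],[-1.2,0,-1,0,0,0,0],[-1.2,0,-3,0,0,0,0],[-1.2,0,-6,0,0,0,0],[-1.2,0,-10,0,0,0,0],[-1.2,0,-14,0,0,0,0],[0,0,-18,0,0,0,0],[3,0,-20,0,0,0,0]]

```text
clock: 18.6
tcp_pos: [0.482, 0.0093, 0.2561]
eef_rot: [-179.8, 0.9, -171.5]
contact_force: [-0.6, 0.4, -0.8]
grip_width: 0.004
```

Call:
drive_tool:
  steps:
    - [[2,3,-1,0,0,0,0],[4,7,-1,0,0,0,0],[6,12,-1,0,0,0,0],[7,17,-1,0,0,0,0],[7,22,-1,0,0,0,0],[8,27,-1,0,0,0,0],[8,30,-1,0,0,0,0],[8,30,-1,0,0,0,0],[8,30,-1,0,0,0,0],[8,30,-1,0,0,0,0]]

```text
clock: 19.85
tcp_pos: [0.3586, 0.2932, 0.2642]
eef_rot: [-179.8, 0.9, -171.6]
contact_force: [0.1, 0.3, 0.1]
grip_width: 0.001
```

```bash
python3 -c "
from h import *
rel([])
S=shot('scene');T=shot('top')
cv2.imwrite('pics/t3.png',cv2.resize(T[0]['image'][100:265,190:430],None,fx=3,fy=3,interpolation=cv2.INTER_CUBIC))
cv2.imwrite('pics/s3.png',cv2.resize(S[0]['image'][130:350,170:490],None,fx=2.4,fy=2.4,interpolation=cv2.INTER_CUBIC))
for l in ('red_lip','blue_lip','yellow_lip','bobbin0','cone_green','cone_orange'):
  for n,(p,K,V) in(('s',S),('t',T)):
    for q in env.tip_of(p,l)[:3 if l[0]=='b' else 1]:
      u=np.array(q['location'])*[640,400];print(l,n,u.round(),round(q['p'],2),onz(u,K,V,.054 if 'lip' in l else .022 if 'bob' in l else .012).round(4))
"
```

```text
t 19.85 pos [0.3586 0.2932 0.2642] [-179.84    0.92 -171.59] F [0.13 0.26 0.14] w 0.001
red_lip s [342. 193.] 0.67 [0.5049 0.0176]
red_lip t [313. 222.] 0.9 [0.509  0.0035]
blue_lip s [376. 243.] 0.67 [0.5741 0.2015]
blue_lip s [362. 226.] 0.3 [0.5547 0.1378]
blue_lip s [341. 191.] 0.25 [0.4989 0.0093]
blue_lip t [248. 198.] 0.97 [0.5783 0.2086]
yellow_lip s [269. 186.] 0.95 [ 0.6327 -0.1536]
yellow_lip t [367. 189.] 0.84 [ 0.6177 -0.1603]
bobbin0 s [310. 225.] 0.53 [0.6343 0.0134]
bobbin0 s [329. 218.] 0.47 [0.578  0.0346]
bobbin0 t [302. 202.] 0.52 [0.5766 0.0416]
bobbin0 t [311. 188.] 0.4 [0.6239 0.0135]
bobbin0 t [473. 258.] 0.38 [ 0.4131 -0.4908]
cone_green s [328. 218.] 0.56 [0.5741 0.0277]
cone_green t [278. 214.] 0.44 [0.5368 0.1155]
cone_orange s [314. 224.] 0.58 [0.6176 0.0139]
cone_orange t [341. 218.] 0.49 [ 0.5308 -0.0833]
```

View pics/t3.png

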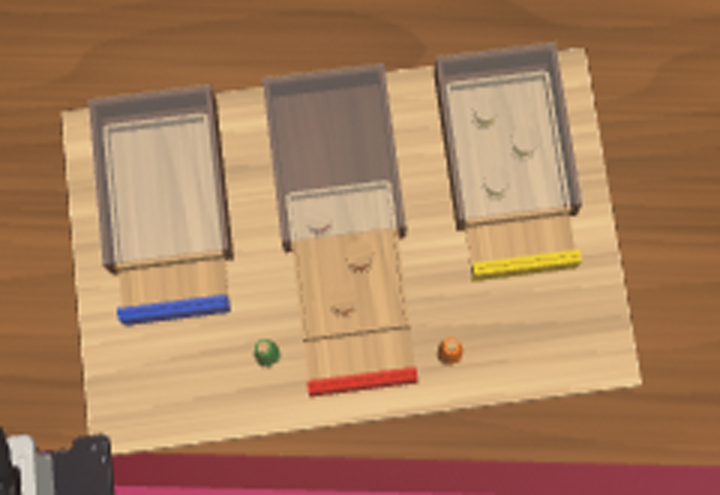

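View pics/s3.png

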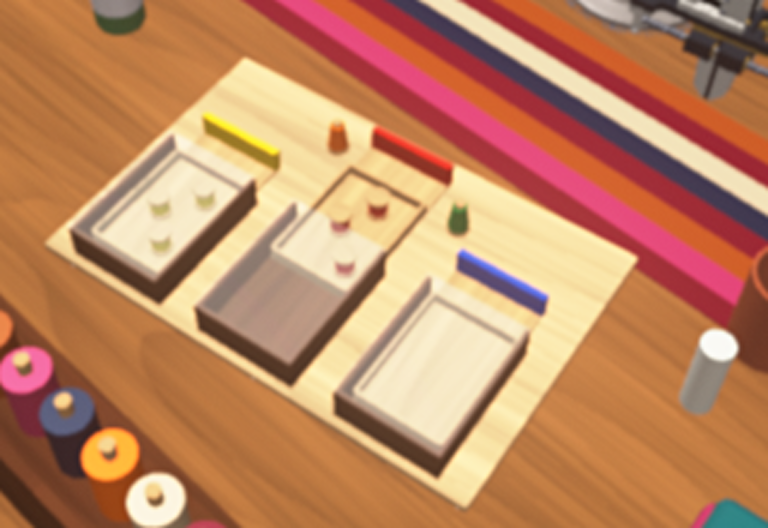

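The final views show:
- **Red tray:** fully out, with all three bobbins standing, at (376,208), (340,222) and (344,265) in the scene crop.
- **Other trays:** blue and yellow are home.
- **Cones:** both upright in their places.
- **Arm:** clear of everything.

```bash
python3 -c "
from rig import env
print(env.finish_job())"
```

```text
the job is handed in; nothing more can be done
None
```

The job is done and handed in at about 20 s of the 42 s allowed; no verdict was reported.

- **Blue tray:** I pushed it home with the closed fingertips. It stopped moving as the force rose to about 13 N, and its lip lines up with the yellow one.
- **Red tray:** I hooked the closed fingers behind its lip and drew it out at about 20 mm/s, slowing near the end. The force rose to 21 N at the expected stop. I then eased off the lip inside the pocket, rose and moved clear.

**Last checks:**
- The two final camera views show the three red bobbins standing, both cones upright in their places, and yellow shut. I saw nothing disturbed, though the crops I viewed don't show every bystander.
- The tool force was about zero with the arm clear.
- Lip positions from the networks agreed only to about 15 mm between views. They also mistook bobbins for cones in the scene view, so I relied on the force at the stops and on the pictures.

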